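Close up a row of ornament blocks to the head of the galley

ROBOT

A 6-joint arm with a two-finger parallel gripper is mounted at the origin on the work surface. World frame = base frame: x ahead of the robot, y to its left, z up, the work surface at z = 0. Lengths are in m, angles in degrees, forces in N, time in s.
With the tool pointing down it reaches from about 0.3 to 0.825 m from the base axis. Payload 5.4 kg.
Tool frame: the origin (TCP) lies midway between the tips of the shut fingers; the grasp point (between the pads) lies 19 mm behind it; z points along the fingers, y is the line along which they close (so a half turn about z gives the same grasp; the last joint's range is limited). The gripper opens to 92 mm and grips with 3 to 60 N. Pads are 20 mm wide; open, the fingers measure 128 mm over their backs; the gripper's body (75 mm by 189 mm) begins 69 mm behind the grasp point.
Start: joints at [-75.35, 9.076, 91.501, -0, 79.423, -12.038], TCP at [0.258, -0.514, 0.215] pointing down, gripper open.
Joint ranges: [-166.64, 166.64], [-54.1, 131.32], [10.49, 154.53], [-73.88, 253.88], [9.74, 151.15], [-171.62, 171.62]. Speed limits (degrees/s): [147.25, 147.25, 180, 180, 180, 180].

INTERFACE

Orientations are given as [roll, pitch, yaw] about the fixed x, y, z axes, in that order (R = Rz(yaw) Ry(pitch) Rx(roll)).
In Python, from station import observe, get_image, hand_in, find_in gives the robot as it stands.
- The arm moves only by the tool drive_tool, never from a script. Its argument "deltas" is a list of rows, each a list of 5 numbers: the shift along the tool's x, y, z normalised to -1 to 1, where 1 is 1000 mm, then the turn about the tool's z normalised to -1 to 1, where 1 is pi/4 rad, then the gripper's target within -1 to 1 (fully open at 1, half-way at 0, shut at -1). In form: [[dx, dy, dz, turn, claw], ...]. A call has exactly 10 rows; each row is the pose to reach, as a shift and turn from the pose commanded when the call began, along the tool's axes at that moment; what a row does not reach only later rows make up. A row lasts 1/10 s, in which the tool goes at most 50 mm and 8.59 degrees, less where a joint would pass 70% of its speed; a pose out of reach is approached as far as the arm can. A call with a number of a shift or a turn outside -1 to 1 is refused whole. A call with a gripper value outside its range is refused whole. The fingers move at their own pace and stop on an object; "newtons" is the grip in N (left out, the last holds). Time passes only in rows, so rows that repeat a pose let the fingers close, or fill a call up. It gives the time, the measured TCP pose, the force, the opening and the grip force at its end, in the units of the state.
- observe(): the state, without advancing time (a new reading comes with each control period).
- get_image(name): name is "scene" or "side" or "wrist"; returns a dict with "img" (384x512x3 uint8, blue, green, red), "z_map" (384x512 float32, m along the optical axis (not along the pixel's ray), 0 where there is no reading), "mtx" (3x3 intrinsics, pixels), "k1" (the pictures are not rectified: a ray, as slopes to the right and down, at radius r is drawn at 1 + k1 r^2 times it, then the intrinsics apply), "R" (3x3) and "t" (3): a world point X has camera coordinates R X + t; the wrist camera has in their place "mount" (4x4, takes a point from camera to tool coordinates, whose origin is the TCP and whose axes are the flange's). Camera axes: x right, y down, z forward; pixel columns grow to the right and rows downward; lengths in m; the calibration is good to about 2 mm. A picture is of the moment at which its call begins: read the wrist's pose just before it.
- hand_in(): hands the job in; it is judged then, once.
Trained networks look in the newest picture that a camera, given by its name, has taken for a name from the list of things; names that differ only in an ending like _2 or _b are one class to them, and where a whole thing is asked for, a point or a joint stands for the part that bears it (a point fixed in the world has none). Each returns a list of dicts, best first, with "p" (0 to 1); they miss things now and then, are a little off and sometimes report something else, mostly with a low value. They report only what shows in the picture. A call takes as long as a camera call. They do not tell look-alikes from the thing itself.
- find_in(camera, label): "position" ([column, row] as shares, 0 to 1, of the picture: columns of its width, rows of its height, amid what is visible of it).
The state is a dict: "t": time; "q": joint angles; "qd": joint speeds; "tau": joint torques, N m; "eef_pos": TCP position; "tool_rot": TCP orientation; "wrist_force": force on the tool from outside, world axes, zero at the start; "wrist_torque": the same for the moment, N m; "opening": finger opening in m; "grip_force": force on a finger pad.
Only numpy, scipy, OpenCV 4.12 (cv2) and the standard library are available. Lean on these libraries where they do the work, as an engineer would, in place of code of your own. Each camera call takes 0.05 s, during which the arm holds its last target. There are 200 camera calls.

TASK

Take the wooden stick standing beside the galley, set it on edge in the galley behind the five loose blocks and, pushing only with the stick and never with the fingers, bring the whole row up together until every block is square and fully home against the galley's head. Press the row up evenly with about 9 newtons in all for half a second, the stick bearing fully on all five blocks at once, but no more than 3 newtons on any one block, or the row springs; then leave the stick standing on edge on the galley floor, close against the row. Leave the other things on the stone alone.

Things in the scene. Friction and masses are not known exactly. Their poses are not given: they have to be found in the camera images.
- galley: Steel galley: flat tray fixed to the stone, inside 216 mm wide (y) and 330 mm long (x). Floor 2 mm above the stone. Walls 3 to 4 mm thick, tops 20 mm above the stone, along both sides and across one end, the head; the foot is open. Origin: middle of the head's inner face, at stone height; x points from foot to head (the way to push), z up; the floor runs back to x = -330 mm.
- stick: Straightedge: pale hardwood bar, 190 mm long (y), 16 mm thick (x), 50 mm high, about 110 g, standing on its narrow edge on the stone, on either side of the galley. Origin: centre of its underside. In the galley it stands 27 mm taller than the blocks: grip it across the 16 mm, at mid length, by its top 20 mm, so that the fingers clear the blocks; it tilts in a weak grip, 55 N holds it.
- block1: Printing cut: wood block with a metal plate on top, its dark relief one round disc; first from the galley's -y side in the row of five abreast: 50 mm (x, towards the head) by 30 mm (y), 23.3 mm high, about 100 g, flat on the galley floor, a little askew. Origin: centre of its underside; when home it is 25 mm from the head's inner face. Once home, more than 3 N on any one block makes the row spring.
- block2: Printing cut: wood block with a metal plate on top, its dark relief a diamond; second from the -y side in the row of five abreast: 50 mm (x, towards the head) by 30 mm (y), 23.3 mm high, about 100 g, flat on the galley floor, a little askew. Origin: centre of its underside; when home it is 25 mm from the head's inner face. A press of about 9 N in all (8 to 11), evenly shared over the row, closes it up.
- block3: Printing cut: wood block with a metal plate on top, its dark relief a plain cross; the middle one in the row of five abreast: 50 mm (x, towards the head) by 30 mm (y), 23.3 mm high, about 100 g, flat on the galley floor, a little askew. Origin: centre of its underside; when home it is 25 mm from the head's inner face. The stick bears fully on all five (1 N or more on each) only when parallel to the head to about 0.005 rad.
- block4: Printing cut: wood block with a metal plate on top, its dark relief three bars along x; second from the +y side in the row of five abreast: 50 mm (x, towards the head) by 30 mm (y), 23.3 mm high, about 100 g, flat on the galley floor, a little askew. Origin: centre of its underside; when home it is 25 mm from the head's inner face. Sliding, each drags with less than 1 N.
- block5: Printing cut: wood block with a metal plate on top, its dark relief two small discs one behind the other along x; first from the galley's +y side in the row of five abreast: 50 mm (x, towards the head) by 30 mm (y), 23.3 mm high, about 100 g, flat on the galley floor, a little askew. Origin: centre of its underside; when home it is 25 mm from the head's inner face. The gaps between the blocks do not matter.
- planer: Bystander: dark wooden planer block, 85 x 150 x 38 mm, lying on the stone on the other side of the galley from the stick. Origin: centre of its underside. Leave alone.
- tin: Bystander: grey round tin, 60 mm across, 62 mm high, standing beside the galley near its head. Origin: centre of its underside. Leave alone.
- key: Bystander: steel T-shaped quoin key, 102 x 93 mm, 12 mm high, lying beside the galley near its head. Origin: middle of the cross bar, at its underside. Leave alone.
There are look-alikes about, which are no part of the job. Leave any orange look-alike of the block4 alone.

How it is judged:
By the outcome, as a careful person would: the job done as asked, in the order asked, and still so for the second after the job is handed in, with the robot touching nothing.
It also fails if it takes over 58 s, if anything falls off the work surface, if the arm or the gripper's body presses on something with over 40 N, if the wrist force passes 120 N, or if a joint passes its speed limit or range.

## Working session

There is one attempt and no reset: what is moved stays moved. The work goes in short steps, Python scripts to look and compute and a tool call to move; the robot and the scene stay as the last step left them, time stands still between calls to the robot, and variables do not carry over. Pictures are saved under pics/ and viewed, at most 10 in all, crops included, and the job is handed in when it is done.

Besides the shell and the picture viewer there is one more tool, called after "Emit:" in YAML: its name, and indented under it one key for each argument. drive_tool: Moves the arm, as the interface text tells. Its arguments: {"type":"object","properties":{"deltas":{"type":"array","items":{"type":"array","items":{"type":"number","minimum":-1,"maximum":1}}},"newtons":{"type":"number"}},"required":["deltas"]}

```bash
mkdir -p pics; cat > h.py <<'E'
import numpy as np, cv2
from station import observe, get_image, hand_in, find_in
from scipy.spatial.transform import Rotation as Ro
def pose(s=None):
    s=s or observe(); T=np.eye(4); 
    T[:3,:3]=Ro.from_euler('xyz',s['tool_rot'],degrees=True).as_matrix(); T[:3,3]=s['eef_pos']; return T
def cam(name):
    T=pose(); d=get_image(name)
    if name=='wrist': M=T@np.array(d['mount'])
    else:
        M=np.eye(4); R=np.array(d['R']); M[:3,:3]=R.T; M[:3,3]=-R.T@np.array(d['t']).ravel()
    d['M']=M; return d
def rays(d,uv):
    uv=np.asarray(uv,float).reshape(-1,1,2)
    k=np.array([d['k1'],0,0,0,0.])
    return cv2.undistortPoints(uv,np.array(d['mtx'],float),k).reshape(-1,2)
def onplane(d,uv,z):
    r=rays(d,uv); v=np.c_[r,np.ones(len(r))]@d['M'][:3,:3].T; o=d['M'][:3,3]
    return o+v*((z-o[2])/v[:,2])[:,None]
def cloud(d):
    h,w=d['z_map'].shape; g=np.stack(np.meshgrid(np.arange(w),np.arange(h)),-1)
    r=rays(d,g.reshape(-1,2)); z=d['z_map'].reshape(-1,1)
    P=np.c_[r*z,z]@d['M'][:3,:3].T+d['M'][:3,3]; P[z[:,0]==0]=np.nan
    return P.reshape(h,w,3)
def px(d,X):
    c=np.linalg.inv(d['M'])@np.r_[X,1]; 
    return cv2.projectPoints(c[:3].reshape(1,1,3),np.zeros(3),np.zeros(3),np.array(d['mtx'],float),np.array([d['k1'],0,0,0,0.]))[0].ravel()
E
cat > a.py <<'E'
from h import *
s=observe(); print({k:np.round(v,3).tolist() for k,v in s.items()})
ims=[]
for c in ['scene','side']:
    d=cam(c); ims.append(d['img']); np.savez(c+'.npz',**{k:d[k] for k in ['img','z_map','mtx','k1','M']}); P=cloud(d); print(c,d['M'][:3].round(3).tolist())
    for l in ['galley','stick','block1','block2','block3','block4','block5','planer','tin','key']:
        for f in find_in(c,l)[:3]:
            p=np.array(f['position'])*[512,384]; q=P[min(int(p[1]),383),min(int(p[0]),511)]
            print(l,round(f['p'],2),p.round(),q.round(3))
    cv2.imwrite(f'pics/{c}.png',cv2.resize(d['img'],(800,600)))
E
python3 a.py
```

```text
{'t': 0.0, 'q': [-75.351, 9.113, 91.571, -0.002, 79.422, -12.038], 'qd': [-0.031, 0.034, -0.016, 0.063, -0.081, 0.076], 'tau': [0.0, -38.557, -32.211, 0.07, 0.038, -0.0], 'eef_pos': [0.258, -0.513, 0.214], 'tool_rot': [-179.897, -0.02, 26.687], 'wrist_force': [0.385, -0.132, -0.242], 'wrist_torque': [0.037, 0.015, -0.045], 'grip_force': 0.0, 'opening': 0.092}
scene [[0.726, 0.466, -0.506, 0.958], [0.688, -0.485, 0.541, -0.376], [0.007, -0.741, -0.672, 0.533]]
galley 0.88 [196. 194.] [ 0.487 -0.041  0.002]
galley 0.62 [187. 296.] [ 0.655 -0.206 -0.   ]
stick 0.63 [103. 226.] [ 0.475 -0.237  0.05 ]
block1 0.94 [310. 244.] [0.742 0.    0.021]
block1 0.85 [272. 278.] [ 0.741 -0.098  0.021]
block1 0.82 [224. 208.] [ 0.574 -0.043  0.026]
block2 0.94 [310. 244.] [0.742 0.    0.021]
block2 0.85 [272. 278.] [ 0.741 -0.098  0.021]
block2 0.82 [224. 208.] [ 0.574 -0.043  0.026]
block3 0.94 [310. 244.] [0.742 0.    0.021]
block3 0.85 [272. 278.] [ 0.741 -0.098  0.021]
block3 0.82 [224. 208.] [ 0.574 -0.043  0.026]
block4 0.94 [310. 244.] [0.742 0.    0.021]
block4 0.85 [272. 278.] [ 0.741 -0.098
[... 846 characters left out ...]
308. 181.] [ 0.543 -0.072  0.023]
block3 0.96 [283. 214.] [0.543 0.045 0.023]
block3 0.8 [237. 160.] [ 0.723 -0.069  0.02 ]
block3 0.78 [308. 181.] [ 0.543 -0.072  0.023]
block4 0.96 [283. 214.] [0.543 0.045 0.023]
block4 0.8 [237. 160.] [ 0.723 -0.069  0.02 ]
block4 0.78 [308. 181.] [ 0.543 -0.072  0.023]
block5 0.96 [283. 214.] [0.543 0.045 0.023]
block5 0.8 [237. 160.] [ 0.723 -0.069  0.02 ]
block5 0.78 [308. 181.] [ 0.543 -0.072  0.023]
planer 0.8 [280. 271.] [0.482 0.176 0.037]
tin 0.69 [198. 211.] [0.668 0.14  0.053]
tin 0.51 [279. 274.] [0.48  0.185 0.039]
tin 0.21 [292. 193.] [ 0.558 -0.024  0.021]
key 0.58 [346. 218.] [ 0.44  -0.028  0.002]
key 0.5 [281. 144.] [ 0.674 -0.201  0.005]
```

View pics/scene.png

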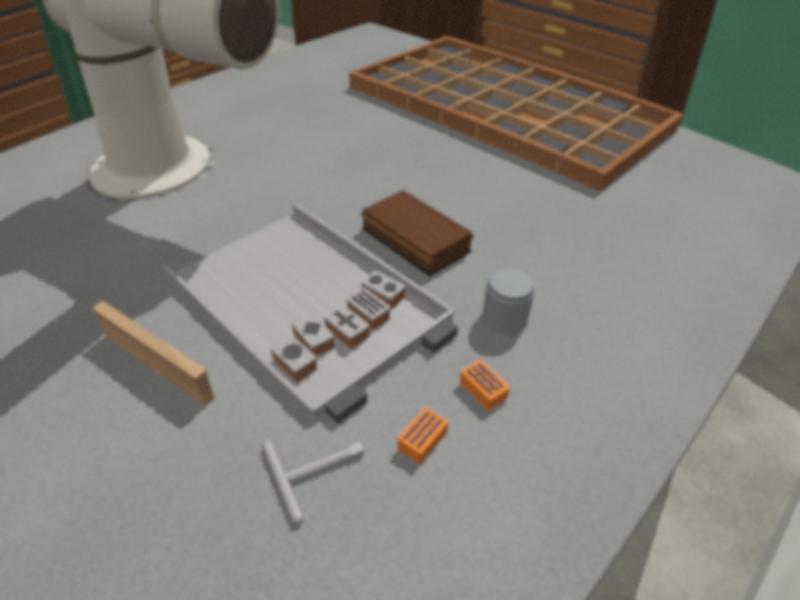

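View pics/side.png

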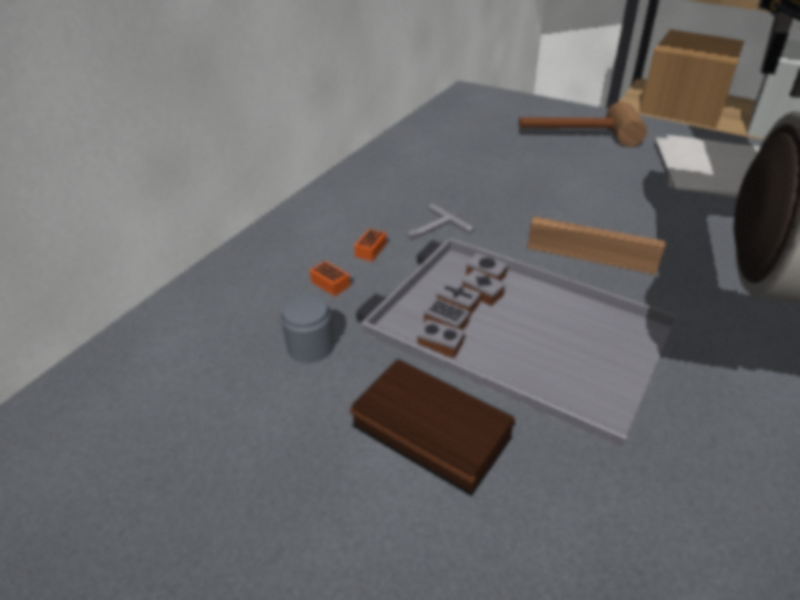

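The scene view (800 px scale) shows the stick at (155,350), the only stick-like thing (the key at (290,480) is steel). The five grey-topped blocks run from the disc at (293,357) to the two discs at (383,287). The orange look-alikes at (423,435) and (485,383) lie outside the galley. The head is the edge from (450,312) to (317,408).

```bash
cat > b.py <<'E'
from h import *
for c in ['scene','side']:
    d=dict(np.load(c+'.npz')); P=cloud(d).reshape(-1,3); hsv=d['img'].reshape(-1,3)
    m=(P[:,2]>.044)&(P[:,2]<.056)&(abs(P[:,0]-.46)<.15)&(abs(P[:,1]+.235)<.08)
    r=cv2.minAreaRect(P[m][:,:2].astype(np.float32)*1000); print(c,'stick top',m.sum(),r,'z',np.median(P[m][:,2]))
    if c=='scene':
        k=800/512
        uv=np.array([[297,207],[452,310],[317,405],[168,266]])/k
        print(onplane(d,uv,.02).round(3).tolist())
    m=(P[:,2]>.015)&(P[:,2]<.0215)&(P[:,0]>.3)&(P[:,0]<.69)&(abs(P[:,1])<.17)
    r=cv2.minAreaRect(P[m][:,:2].astype(np.float32)*1000); print(c,'walls',m.sum(),r)
    m=(P[:,2]>.0225)&(P[:,2]<.03)&(P[:,0]>.4)&(P[:,0]<.66)&(abs(P[:,1])<.1)
    r=cv2.minAreaRect(P[m][:,:2].astype(np.float32)*1000); print(c,'blocks',m.sum(),r)
E
python3 b.py
```

```text
scene stick top 764 ((437.9438171386719, -236.45074462890625), (191.24041748046875, 17.485111236572266), 9.162395477294922) z 0.04969272189475804
[[0.326, 0.079, 0.02], [0.644, 0.066, 0.02], [0.633, -0.148, 0.02], [0.307, -0.137, 0.02]]
scene walls 2153 ((495.2091064453125, 10.5206298828125), (323.78997802734375, 379.718994140625), 87.21393585205078)
scene blocks 829 ((579.8619384765625, -21.312713623046875), (153.26268005371094, 120.06448364257812), 87.75939178466797)
side stick top 468 ((435.861083984375, -234.1547393798828), (190.55349731445312, 21.112686157226562), 9.008906364440918) z 0.04866429624860916
side walls 2087 ((493.2348327636719, 7.3076934814453125), (312.05517578125, 373.7261047363281), 87.24758911132812)
side blocks 434 ((553.9920654296875, -16.110748291015625), (147.7911834716797, 66.92578887939453), 88.22944641113281)
```

```bash
python3 - <<'E'
import cv2,numpy as np
d=np.load('scene.npz')['img']; c=cv2.resize(d[120:280,50:310],(780,480),interpolation=cv2.INTER_CUBIC); cv2.imwrite('pics/crop1.png',c)
E
```

```text
(no output)
```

View pics/crop1.png

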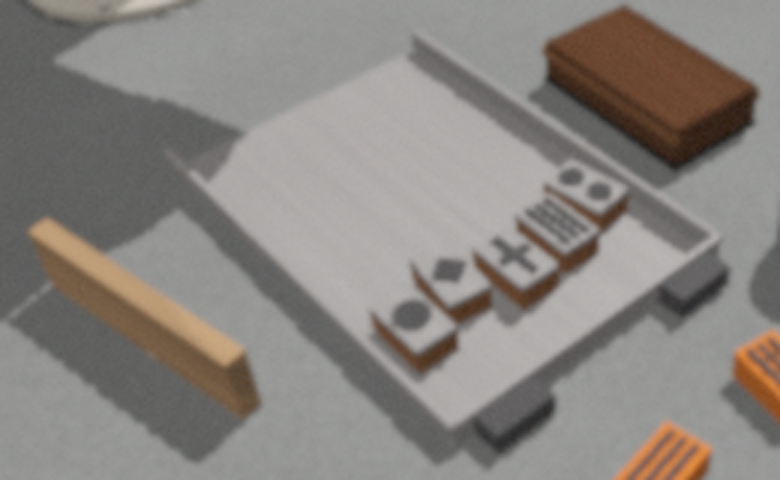

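The crop confirms the stick, with its end at (240,360), and the row order disc, diamond, cross, bars, two discs. Next I move above the stick.

```bash
cat >> h.py <<'E'
def go(x,y,z,yaw):
    T=pose(); d=T[:3,:3].T@(np.array([x,y,z])-T[:3,3]); y0=Ro.from_matrix(T[:3,:3]).as_euler('xyz',degrees=True)[2]
    print('deltas',(d).round(4).tolist(),'turn',round(-((yaw-y0+180)%360-180)/45,4))
E
python3 -c "
from h import *
go(.437,-.2355,.16,9.1)"
```

```text
deltas [0.2847, -0.1683, 0.0546] turn 0.3909
```

Emit:
drive_tool:
  deltas:
    - [0.2847, -0.1683, 0.0546, 0.391, 1]
    - [0.2847, -0.1683, 0.0546, 0.391, 1]
    - [0.2847, -0.1683, 0.0546, 0.391, 1]
    - [0.2847, -0.1683, 0.0546, 0.391, 1]
    - [0.2847, -0.1683, 0.0546, 0.391, 1]
    - [0.2847, -0.1683, 0.0546, 0.391, 1]
    - [0.2847, -0.1683, 0.0546, 0.391, 1]
    - [0.2847, -0.1683, 0.0546, 0.391, 1]
    - [0.2847, -0.1683, 0.0546, 0.391, 1]
    - [0.2847, -0.1683, 0.0546, 0.391, 1]
  newtons: 55

```text
t: 2.1
eef_pos: [0.4368, -0.2366, 0.1604]
tool_rot: [179.9, -0.0, 9.0]
wrist_force: [-0.0, 0.0, -1.1]
opening: 0.0919
grip_force: 0.0
```

```bash
python3 - <<'E'
from h import *
s=observe();print(s['eef_pos'],s['tool_rot'],s['wrist_force'])
d=cam('wrist'); print(d['M'].round(3).tolist()); P=cloud(d); Q=P.reshape(-1,3)
m=(Q[:,2]>.044)&(Q[:,2]<.056)&(abs(Q[:,0]-.46)<.15)&(abs(Q[:,1]+.235)<.06)
print(m.sum(),cv2.minAreaRect(Q[m][:,:2].astype(np.float32)*1000), np.median(Q[m][:,2]))
cv2.imwrite('pics/w1.png',d['img'])
E
```

```text
[ 0.43679478 -0.23662285  0.16038226] [ 1.79948991e+02 -9.69840788e-03  9.03603980e+00] [-0.04109225  0.04346159 -1.09253731]
[[0.157, -0.944, -0.289, 0.52], [-0.988, -0.15, -0.047, -0.223], [0.001, 0.293, -0.956, 0.331], [0.0, 0.0, 0.0, 1.0]]
3569 ((438.4847412109375, -235.01040649414062), (188.70700073242188, 16.0076904296875), 8.943690299987793) 0.050027972921679265
```

View pics/w1.png

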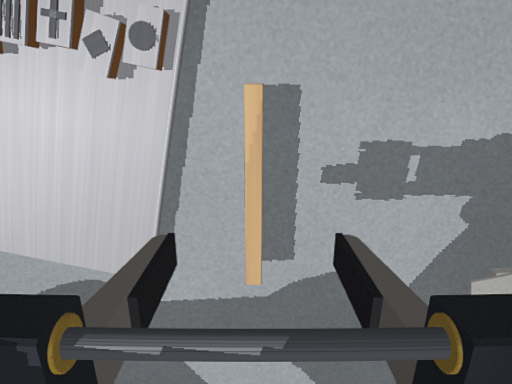

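The wrist view shows the stick lengthwise at (253,185), between the fingers. The fingers are clear of the galley wall at (165,200).

```bash
python3 -c "
from h import *
go(.4385,-.235,.027,8.95)"
```

```text
deltas [0.002, -0.0017, 0.1334] turn 0.001
```

Emit:
drive_tool:
  deltas:
    - [0.002, -0.0017, 0.05, 0.002, 1]
    - [0.002, -0.0017, 0.09, 0.002, 1]
    - [0.002, -0.0017, 0.12, 0.002, 1]
    - [0.002, -0.0017, 0.1334, 0.002, 1]
    - [0.002, -0.0017, 0.1334, 0.002, 1]
    - [0.002, -0.0017, 0.1334, 0.002, -1]
    - [0.002, -0.0017, 0.1334, 0.002, -1]
    - [0.002, -0.0017, 0.1334, 0.002, -1]
    - [0.002, -0.0017, 0.1334, 0.002, -1]
    - [0.002, -0.0017, 0.1334, 0.002, -1]
  newtons: 55

```text
t: 3.15
eef_pos: [0.439, -0.2337, 0.0271]
tool_rot: [180.0, -0.0, 9.0]
wrist_force: [0.3, 0.4, 1.3]
opening: 0.0542
grip_force: 0.0
```

```bash
python3 -c "
from h import *
s=observe();print(s['tool_rot'],s['wrist_torque'])
T=pose();
go(*T[:2,3],.11,8.95)"
```

```text
[ 1.79955546e+02 -3.41776677e-02  9.01107936e+00] [ 0.01613975  0.01301669 -0.00181465]
deltas [0.0, 0.0001, -0.0829] turn 0.0014
```

Emit:
drive_tool:
  deltas:
    - [0, 0, 0, 0, -1]
    - [0, 0, 0, 0, -1]
    - [0, 0, 0, 0, -1]
    - [0, 0, 0, 0, -1]
    - [0, 0, 0, 0, -1]
    - [0, 0, 0, 0, -1]
    - [0, 0, 0, 0, -1]
    - [0, 0, 0, 0, -1]
    - [0, 0, -0.015, 0, -1]
    - [0, 0, -0.06, 0, -1]

```text
t: 4.15
eef_pos: [0.4353, -0.2305, 0.0829]
tool_rot: [-179.5, 0.4, 9.0]
wrist_force: [-0.4, -0.2, -0.8]
opening: 0.0155
grip_force: 55.0
```

```bash
python3 - <<'E'
from h import *
s=observe();print(s['eef_pos'],s['tool_rot'],s['wrist_force'],s['wrist_torque'],s['opening'])
# galley geometry from wrist cam & scene of inner walls: fit later; target over galley
d=cam('wrist'); np.savez('w2.npz',**{k:d[k] for k in ['img','z_map','mtx','k1','M']})
# move high over galley foot: galley x-axis yaw g
g=-2.5; H=np.array([.637,-.041]); e=np.array([np.cos(np.radians(g)),np.sin(np.radians(g))]); n=np.array([-e[1],e[0]])
t=H-.21*e; print(t); go(*t,.12,90+g)
E
```

```text
[ 0.43532549 -0.23053699  0.08285192] [-179.51126223    0.39262553    8.99336848] [-0.4391242  -0.22756658 -0.82930654] [ 0.05661208 -0.01513063 -0.00632971] 0.015452491409993292
[ 0.42719987 -0.03183993]
deltas [0.0185, -0.2028, -0.0278] turn -1.744
```

Emit:
drive_tool:
  deltas:
    - [0, 0, -0.03, 0, -1]
    - [0.005, -0.03, -0.03, -0.15, -1]
    - [0.01, -0.07, -0.03, -0.33, -1]
    - [0.0185, -0.11, -0.03, -0.5, -1]
    - [0.0185, -0.15, -0.03, -0.67, -1]
    - [0.0185, -0.18, -0.03, -0.84, -1]
    - [0.0185, -0.2028, -0.03, -1, -1]
    - [0.0185, -0.2028, -0.03, -1, -1]
    - [0.0185, -0.2028, -0.03, -1, -1]
    - [0.0185, -0.2028, -0.03, -1, -1]

```text
t: 5.2
eef_pos: [0.4256, -0.0312, 0.1167]
tool_rot: [180.0, 0.0, 53.9]
wrist_force: [0.1, 0.8, -1.3]
opening: 0.0152
grip_force: 55.0
```

Emit:
drive_tool:
  deltas:
    - [0, 0, 0, -0.18, -1]
    - [0, 0, 0, -0.36, -1]
    - [0, 0, 0, -0.54, -1]
    - [0, 0, 0, -0.7, -1]
    - [0, 0, 0, -0.744, -1]
    - [0, 0, 0, -0.744, -1]
    - [0, 0, 0, -0.744, -1]
    - [0, 0, 0, -0.744, -1]
    - [0, 0, 0, -0.744, -1]
    - [0, 0, 0, -0.744, -1]

```text
t: 6.2
eef_pos: [0.4253, -0.0304, 0.1166]
tool_rot: [-180.0, 0.0, 87.5]
wrist_force: [0.5, 0.7, -1.8]
opening: 0.016
grip_force: 55.0
```

```bash
python3 - <<'E'
from h import *
s=observe();print(s['eef_pos'],s['tool_rot'],s['wrist_force'],s['wrist_torque'],s['opening'])
d=cam('wrist'); np.savez('w3.npz',**{k:d[k] for k in ['img','z_map','mtx','k1','M']})
print(d['M'].round(3).tolist())
cv2.imwrite('pics/w3.png',d['img'])
E
```

```text
[ 0.42526209 -0.03036983  0.11659744] [-1.79999726e+02  2.91879265e-04  8.74561892e+01] [ 0.46623259  0.66354252 -1.80154503] [-0.02785574 -0.05432105  0.02155138] 0.015968300525231426
[[0.999, -0.042, -0.012, 0.43], [-0.044, -0.955, -0.294, 0.053], [0.001, 0.294, -0.956, 0.287], [0.0, 0.0, 0.0, 1.0]]
```

View pics/w3.png

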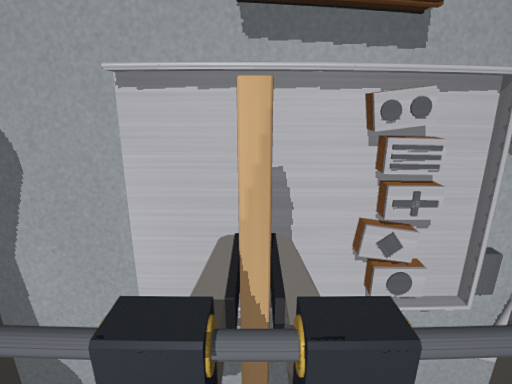

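The wrist view shows the galley with its head along (490,190) and the blocks at x≈400. The stick is at (256,180), parallel to the head and clear of both walls. Next I fit the head, side walls, stick and block tops.

```bash
cat > fit.py <<'E'
from h import *
import sys
def fit(d):
    P=cloud(d); Q=P.reshape(-1,3); Q=Q[~np.isnan(Q[:,0])]
    w=Q[(abs(Q[:,2]-.02)<.003)]
    hd=w[(w[:,0]>.60)&(w[:,0]<.67)&(w[:,1]>-.13)&(w[:,1]<.055)]
    for nm,p,ax in [('head',hd,0),('+y wall',w[(w[:,1]>.055)&(w[:,1]<.10)&(w[:,0]>.32)&(w[:,0]<.62)],1),('-y wall',w[(w[:,1]<-.13)&(w[:,1]>-.18)&(w[:,0]<.62)],1)]:
        if len(p)<30: print(nm,len(p)); continue
        for it in range(3):
            c=np.polyfit(p[:,1-ax],p[:,ax],1); r=p[:,ax]-np.polyval(c,p[:,1-ax]); p=p[abs(r)<max(2.5*r.std(),.001)]
        print(nm,len(p),'slope deg',np.degrees(np.arctan(c[0])).round(3),'at 0',c[1].round(4),'inner/outer pct',np.percentile(r,[2,98]).round(4))
    s=Q[(Q[:,2]>.06)&(Q[:,2]<.16)]
    t=Q[(abs(Q[:,2]-.0253)<.0025)&(Q[:,0]>.48)&(Q[:,0]<.64)&(Q[:,1]>-.13)&(Q[:,1]<.055)]
    im=np.zeros((400,400),np.uint8); ij=((t[:,:2]-[.45,-.2])*1000).astype(int); im[ij[:,0],ij[:,1]]=255
    im=cv2.morphologyEx(im,cv2.MORPH_CLOSE,np.ones((3,3)))
    im=cv2.erode(im,np.ones((3,3)))
    n,l,st,ce=cv2.connectedComponentsWithStats(im)
    for i in range(1,n):
        if st[i,4]>200:
            k=l[ij[:,0],ij[:,1]]==i; r=cv2.minAreaRect((t[k][:,:2]*1000).astype(np.float32)); print('block',np.round(r[0],1),np.round(r[1],1),round(r[2],1),'x range',t[k][:,0].min().round(4),t[k][:,0].max().round(4))
if __name__=='__main__': fit(dict(np.load(sys.argv[1])))
E
python3 fit.py w3.npz
python3 - <<'E'
from h import *
d=dict(np.load('w3.npz')); Q=cloud(d).reshape(-1,3)
m=(abs(Q[:,2]-.139)<.006)&(abs(Q[:,0]-.425)<.03)&(Q[:,1]>-.0)
print(m.sum(),cv2.minAreaRect(Q[m][:,:2].astype(np.float32)*1000),np.median(Q[m],0))
p=Q[m]; print(np.degrees(np.arctan(np.polyfit(p[:,1],p[:,0],1)[0])), np.polyfit(p[:,1],p[:,2],1), p[:,1].max())
E
```

```text
head 1857 slope deg -1.711 at 0 0.6396 inner/outer pct [-0.0095  0.0133]
+y wall 2881 slope deg -2.723 at 0 0.0987 inner/outer pct [-0.0027  0.0028]
-y wall 370 slope deg -2.931 at 0 -0.1194 inner/outer pct [-0.003   0.0022]
block [545.3 -77.4] [29.  48.2] 78.8 x range 0.519 0.5709
block [549.3  40.4] [49.5 28.1] 2.4 x range 0.5241 0.5745
block [ 557.9 -116.4] [27.4 49.4] 85.8 x range 0.5331 0.583
block [561.3   2. ] [28.3 49.4] 86.9 x range 0.5361 0.5867
block [564.3 -38.9] [29.7 49.3] 87.1 x range 0.5391 0.589
4833 ((428.8640441894531, 31.437679290771484), (63.54243087768555, 16.06912612915039), 87.49337005615234) [0.42892782 0.03439407 0.140135  ]
2.4682657070603593 [-0.00104331  0.1401541 ] 0.06343392653897899
```

```bash
python3 - <<'E'
from h import *
d=dict(np.load('w3.npz')); Q=cloud(d).reshape(-1,3)
w=Q[(abs(Q[:,2]-.0205)<.0015)&(Q[:,0]>.60)&(Q[:,0]<.67)&(Q[:,1]>-.135)&(Q[:,1]<.06)]
best=None
for a in np.radians(np.arange(-4,8,.1)):
    r=w[:,0]*np.cos(a)-w[:,1]*np.sin(a)
    h,e=np.histogram(r,np.arange(.58,.68,.0005)); hs=np.convolve(h,np.ones(8),'valid')
    if best is None or hs.max()>best[0]: best=(hs.max(),a,e[hs.argmax()])
print(len(w),best,np.degrees(best[1]))
a,c=best[1],best[2]; r=w[:,0]*np.cos(a)-w[:,1]*np.sin(a); k=(r>c-.001)&(r<c+.005); p=w[k]
cc=np.polyfit(p[:,1],p[:,0],1); rr=p[:,0]-np.polyval(cc,p[:,1]); print(k.sum(),np.degrees(np.arctan(cc[0])),cc,np.percentile(rr,[2,98]),p[:,1].min(),p[:,1].max())
E
```

```text
1080 (np.float64(796.0), np.float64(0.040142572795869684), np.float64(0.6374999999999936)) 2.300000000000006
934 2.463803073269746 [0.043028   0.64031814] [-0.00230648  0.00255438] -0.13495269231387919 0.04272020723442257
```

Emit:
drive_tool:
  deltas:
    - [0, 0, 0.03, 0.0035, -1]
    - [0, 0, 0.06, 0.0035, -1]
    - [0, 0, 0.075, 0.0035, -1]
    - [0, 0, 0.08, 0.0035, -1]
    - [0, 0, 0.083, 0.0035, -1]
    - [0, 0, 0.085, 0.0035, -1]
    - [0, 0, 0.086, 0.0035, -1]
    - [0, 0, 0.0868, 0.0035, -1]
    - [0, 0, 0.0868, 0.0035, -1]
    - [0, 0, 0.0868, 0.0035, -1]

```text
t: 7.25
eef_pos: [0.4255, -0.0304, 0.0301]
tool_rot: [180.0, 0.0, 87.3]
wrist_force: [0.2, -0.1, -1.2]
opening: 0.0156
grip_force: 55.0
```

```bash
cat > st.py <<'E'
from h import *
s=observe();print(np.round(s['eef_pos'],4),np.round(s['tool_rot'],2),np.round(s['wrist_force'],2),np.round(s['wrist_torque'],3),s['opening'])
E
python3 st.py
```

```text
[ 0.4255 -0.0304  0.0301] [1.7997e+02 1.0000e-02 8.7330e+01] [ 0.2  -0.09 -1.19] [-0.023 -0.075 -0.017] 0.015591372932080405
```

Emit:
drive_tool:
  deltas:
    - [0, 0.01, 0, 0, -1]
    - [0, 0.025, 0, 0, -1]
    - [0, 0.04, 0, 0, -1]
    - [0, 0.052, 0, 0, -1]
    - [0, 0.061, 0, 0, -1]
    - [0, 0.068, 0, 0, -1]
    - [0, 0.073, 0, 0, -1]
    - [0, 0.077, 0, 0, -1]
    - [0, 0.08, 0, 0, -1]
    - [0, 0.08, 0, 0, -1]

```text
t: 8.25
eef_pos: [0.5054, -0.0341, 0.0298]
tool_rot: [180.0, 0.0, 87.3]
wrist_force: [-0.1, 0.6, -0.9]
opening: 0.0158
grip_force: 55.0
```

Emit:
drive_tool:
  deltas:
    - [0, 0.003, 0, 0, -1]
    - [0, 0.006, 0, 0, -1]
    - [0, 0.01, 0, 0, -1]
    - [0, 0.014, 0, 0, -1]
    - [0, 0.018, 0, 0, -1]
    - [0, 0.022, 0, 0, -1]
    - [0, 0.026, 0, 0, -1]
    - [0, 0.03, 0, 0, -1]
    - [0, 0.034, 0, 0, -1]
    - [0, 0.038, 0, 0, -1]

```text
t: 9.25
eef_pos: [0.5433, -0.0358, 0.0297]
tool_rot: [-180.0, -0.0, 87.3]
wrist_force: [-1.2, 0.7, -0.2]
opening: 0.0153
grip_force: 55.0
```

```bash
python3 st.py; python3 - <<'E'
from h import *
d=cam('wrist'); np.savez('w4.npz',**{k:d[k] for k in ['img','z_map','mtx','k1','M']})
cv2.imwrite('pics/w4.png',d['img'])
E
```

```text
[ 0.5433 -0.0358  0.0297] [-1.7998e+02 -1.0000e-02  8.7330e+01] [-1.25  0.67 -0.21] [ 0.001  0.204 -0.016] 0.015333765020413082
```

View pics/w4.png

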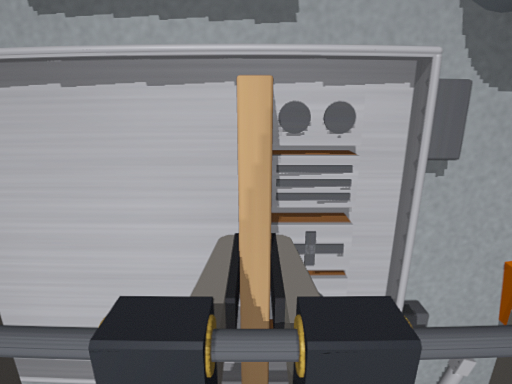

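The wrist view shows the stick at (256,180) bearing on blocks squared up at x≈275–350. The head is about 35 mm ahead at x≈410.

Emit:
drive_tool:
  deltas:
    - [0, 0.003, 0, 0, -1]
    - [0, 0.006, 0, 0, -1]
    - [0, 0.01, 0, 0, -1]
    - [0, 0.014, 0, 0, -1]
    - [0, 0.018, 0, 0, -1]
    - [0, 0.021, 0, 0, -1]
    - [0, 0.024, 0, 0, -1]
    - [0, 0.026, 0, 0, -1]
    - [0, 0.028, 0, 0, -1]
    - [0, 0.028, 0, 0, -1]

```text
t: 10.3
eef_pos: [0.5716, -0.0372, 0.0299]
tool_rot: [180.0, 0.0, 87.3]
wrist_force: [-0.8, 0.8, -1.0]
opening: 0.0156
grip_force: 55.0
```

```bash
python3 st.py; python3 - <<'E'
from h import *
d=cam('wrist'); np.savez('w5.npz',**{k:d[k] for k in ['img','z_map','mtx','k1','M']})
P=cloud(d);Q=P.reshape(-1,3)
w=Q[(abs(Q[:,2]-.0205)<.0012)&(Q[:,0]>.625)&(Q[:,0]<.655)&(Q[:,1]>-.12)&(Q[:,1]<.055)]
for it in range(4):
    c=np.polyfit(w[:,1],w[:,0],1); r=w[:,0]-np.polyval(c,w[:,1]); w=w[abs(r)<max(2*r.std(),.0015)]
print('head',len(w),np.degrees(np.arctan(c[0])),np.polyval(c,-.037),np.percentile(r,[2,98]))
s=Q[(abs(Q[:,2]-.053)<.004)&(abs(Q[:,0]-.573)<.03)&(Q[:,1]>0)]
c=np.polyfit(s[:,1],s[:,0],1); print('stick',np.degrees(np.arctan(c[0])),np.polyval(c,-.037),np.median(s[:,2]))
t=Q[(abs(Q[:,2]-.0253)<.002)&(Q[:,0]>.575)&(Q[:,0]<.645)&(Q[:,1]>-.06)&(Q[:,1]<.055)]
for a in np.arange(-.06,.055,.01):
    k=(t[:,1]>a)&(t[:,1]<a+.01); 
    if k.sum()>20: print(a.round(3),np.percentile(t[k][:,0],99).round(4))
E
```

```text
[ 0.5716 -0.0372  0.0299] [1.7995e+02 1.0000e-02 8.7320e+01] [-0.77  0.76 -1.03] [-0.007 -0.065 -0.04 ] 0.015641608176831186
head 1731 2.7393169760651457 0.6393490667314263 [-0.00245174  0.00262337]
stick 2.505266889185131 0.572587401135834 0.05339159294323825
-0.06 0.6297
-0.05 0.6301
-0.04 0.6301
-0.03 0.63
-0.02 0.6312
-0.01 0.6315
0.0 0.632
0.01 0.6326
0.02 0.6328
0.03 0.6331
0.04 0.6336
0.05 0.6161
```

Emit:
drive_tool:
  deltas:
    - [0, 0.0005, 0, 0, -1]
    - [0, 0.001, 0, 0, -1]
    - [0, 0.0015, 0, 0, -1]
    - [0, 0.002, 0, 0, -1]
    - [0, 0.0025, 0, 0, -1]
    - [0, 0.003, 0, 0, -1]
    - [0, 0.0035, 0, 0, -1]
    - [0, 0.004, 0, 0, -1]
    - [0, 0.0045, 0, 0, -1]
    - [0, 0.0045, 0, 0, -1]

```text
t: 11.35
eef_pos: [0.5757, -0.0373, 0.0298]
tool_rot: [180.0, -0.0, 87.3]
wrist_force: [-0.9, -0.4, -1.0]
opening: 0.0155
grip_force: 55.0
```

```bash
python3 st.py
```

```text
[ 0.5757 -0.0373  0.0298] [180.    -0.    87.32] [-0.92 -0.36 -1.04] [-0.08   0.092 -0.029] 0.015452146099504476
```

Emit:
drive_tool:
  deltas:
    - [0, 0.0002, 0, 0, -1]
    - [0, 0.0004, 0, 0, -1]
    - [0, 0.0006, 0, 0, -1]
    - [0, 0.0008, 0, 0, -1]
    - [0, 0.001, 0, 0, -1]
    - [0, 0.0012, 0, 0, -1]
    - [0, 0.0013, 0, 0, -1]
    - [0, 0.0014, 0, 0, -1]
    - [0, 0.0014, 0, 0, -1]
    - [0, 0.0014, 0, 0, -1]

```text
t: 12.35
eef_pos: [0.577, -0.0374, 0.0298]
tool_rot: [180.0, -0.0, 87.3]
wrist_force: [-1.5, 0.1, -1.6]
opening: 0.0159
grip_force: 55.0
```

```bash
python3 st.py
```

```text
[ 0.577  -0.0374  0.0298] [180.    -0.    87.33] [-1.49  0.11 -1.59] [0.021 0.134 0.027] 0.015851883576300074
```

Emit:
drive_tool:
  deltas:
    - [0, 0.0001, 0, 0, -1]
    - [0, 0.0002, 0, 0, -1]
    - [0, 0.0003, 0, 0, -1]
    - [0, 0.0004, 0, 0, -1]
    - [0, 0.0005, 0, 0, -1]
    - [0, 0.0006, 0, 0, -1]
    - [0, 0.0007, 0, 0, -1]
    - [0, 0.0008, 0, 0, -1]
    - [0, 0.0008, 0, 0, -1]
    - [0, 0.0008, 0, 0, -1]

```text
t: 13.35
eef_pos: [0.5778, -0.0374, 0.0298]
tool_rot: [180.0, -0.0, 87.3]
wrist_force: [-1.4, -0.4, -1.2]
opening: 0.0157
grip_force: 55.0
```

```bash
python3 st.py
```

```text
[ 0.5778 -0.0374  0.0298] [180.    -0.    87.32] [-1.37 -0.37 -1.21] [-0.014  0.156  0.007] 0.01565247924883464
```

Emit:
drive_tool:
  deltas:
    - [0, 0.0001, 0, 0, -1]
    - [0, 0.0002, 0, 0, -1]
    - [0, 0.0003, 0, 0, -1]
    - [0, 0.0004, 0, 0, -1]
    - [0, 0.0005, 0, 0, -1]
    - [0, 0.0006, 0, 0, -1]
    - [0, 0.0007, 0, 0, -1]
    - [0, 0.0008, 0, 0, -1]
    - [0, 0.0008, 0, 0, -1]
    - [0, 0.0008, 0, 0, -1]

```text
t: 14.35
eef_pos: [0.5782, -0.0374, 0.0296]
tool_rot: [-180.0, -0.0, 87.3]
wrist_force: [-4.3, 0.6, 0.2]
opening: 0.0154
grip_force: 55.0
```

```bash
python3 st.py
```

```text
[ 0.5782 -0.0374  0.0296] [-1.7995e+02 -1.0000e-02  8.7330e+01] [-4.35  0.56  0.19] [-0.005  0.617 -0.027] 0.015431849954056562
```

```bash
cat > avg.py <<'E'
from h import *
import sys
F=[];
for i in range(int(sys.argv[1])):
    get_image('wrist'); s=observe(); F.append(np.r_[s['wrist_force'],s['wrist_torque'],s['eef_pos'],s['tool_rot'][2]])
F=np.array(F); print(s['t'],F.mean(0).round(4),'\n std',F.std(0).round(4))
E
python3 avg.py 8
```

```text
14.75 [-4.35020e+00  2.01300e-01  3.49000e-02 -1.84000e-02  7.41800e-01
 -4.32000e-02  5.78200e-01 -3.74000e-02  2.96000e-02  8.73278e+01] 
 std [0.6228 0.3257 0.3028 0.0431 0.0686 0.0377 0.     0.     0.     0.0021]
```

Emit:
drive_tool:
  deltas:
    - [0, 0.0001, 0, 0, -1]
    - [0, 0.0001, 0, 0, -1]
    - [0, 0.0002, 0, 0, -1]
    - [0, 0.0002, 0, 0, -1]
    - [0, 0.0003, 0, 0, -1]
    - [0, 0.0003, 0, 0, -1]
    - [0, 0.0003, 0, 0, -1]
    - [0, 0.0003, 0, 0, -1]
    - [0, 0.0003, 0, 0, -1]
    - [0, 0.0003, 0, 0, -1]

```text
t: 15.75
eef_pos: [0.5782, -0.0374, 0.0296]
tool_rot: [-179.9, -0.0, 87.3]
wrist_force: [-5.2, 0.3, -0.1]
opening: 0.0155
grip_force: 55.0
```

```bash
python3 avg.py 8
```

```text
16.15 [-5.69230e+00 -1.62500e-01  7.22900e-01 -1.98000e-02  1.01820e+00
 -4.13000e-02  5.78300e-01 -3.74000e-02  2.96000e-02  8.73314e+01] 
 std [0.4513 0.5071 0.7179 0.0228 0.0429 0.0318 0.     0.     0.     0.0014]
```

Emit:
drive_tool:
  deltas:
    - [0, 0.0001, 0, 0, -1]
    - [0, 0.0001, 0, 0, -1]
    - [0, 0.0002, 0, 0, -1]
    - [0, 0.0002, 0, 0, -1]
    - [0, 0.0003, 0, 0, -1]
    - [0, 0.0003, 0, 0, -1]
    - [0, 0.0004, 0, 0, -1]
    - [0, 0.0004, 0, 0, -1]
    - [0, 0.0004, 0, 0, -1]
    - [0, 0.0004, 0, 0, -1]

```text
t: 17.15
eef_pos: [0.5782, -0.0374, 0.0294]
tool_rot: [-179.9, -0.0, 87.3]
wrist_force: [-6.2, -0.2, 0.7]
opening: 0.0157
grip_force: 55.0
```

```bash
python3 avg.py 10; python3 - <<'E'
from h import *
d=cam('wrist'); cv2.imwrite('pics/w6.png',d['img'])
Q=cloud(d).reshape(-1,3)
w=Q[(abs(Q[:,2]-.0205)<.0012)&(Q[:,0]>.634)&(Q[:,0]<.655)&(Q[:,1]>-.12)&(Q[:,1]<.055)]
for it in range(4):
    c=np.polyfit(w[:,1],w[:,0],1); r=w[:,0]-np.polyval(c,w[:,1]); w=w[abs(r)<max(2*r.std(),.0015)]
print('head',len(w),np.degrees(np.arctan(c[0])),np.polyval(c,-.037),np.percentile(r,[2,98]))
s=Q[(abs(Q[:,2]-.053)<.004)&(abs(Q[:,0]-.58)<.03)&(Q[:,1]>0)]
c=np.polyfit(s[:,1],s[:,0],1); print('stick',np.degrees(np.arctan(c[0])),np.polyval(c,-.037),np.median(s[:,2]))
E
```

```text
17.65 [-6.51670e+00 -2.43900e-01  5.63900e-01 -3.71000e-02  1.18760e+00
 -4.19000e-02  5.78300e-01 -3.74000e-02  2.94000e-02  8.73333e+01] 
 std [0.3286 0.6556 0.473  0.0192 0.028  0.0142 0.     0.     0.     0.0017]
head 1367 2.6424036590802285 0.6401619833268307 [-0.00203812  0.00215359]
stick 2.563606185868597 0.5793305288369391 0.05287603504144807
```

View pics/w6.png

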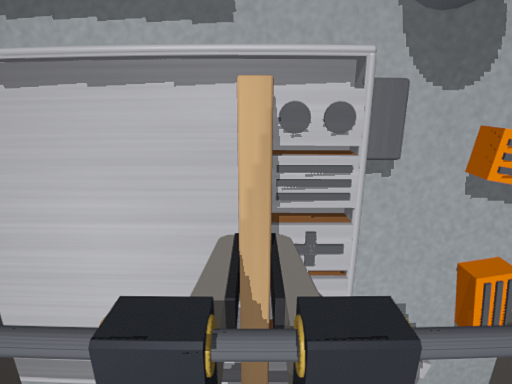

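The wrist view shows the row closed up against the head wall at x≈358, with the stick flush behind it at (272,180). I now ease the press up to 9 N.

Emit:
drive_tool:
  deltas:
    - [0, 0.0001, 0, 0, -1]
    - [0, 0.0002, 0, 0, -1]
    - [0, 0.0003, 0, 0, -1]
    - [0, 0.0004, 0, 0, -1]
    - [0, 0.0005, 0, 0, -1]
    - [0, 0.0006, 0, 0, -1]
    - [0, 0.0007, 0, 0, -1]
    - [0, 0.0007, 0, 0, -1]
    - [0, 0.0007, 0, 0, -1]
    - [0, 0.0007, 0, 0, -1]

```text
t: 18.7
eef_pos: [0.5783, -0.0373, 0.0291]
tool_rot: [-179.8, -0.0, 87.3]
wrist_force: [-8.3, -0.4, 0.5]
opening: 0.0152
grip_force: 55.0
```

```bash
python3 avg.py 12
```

```text
19.3 [-7.98400e+00  9.80000e-03  1.04840e+00 -6.80000e-02  1.48580e+00
 -4.37000e-02  5.78300e-01 -3.73000e-02  2.91000e-02  8.73389e+01] 
 std [0.4616 0.5698 0.3813 0.037  0.0351 0.0153 0.     0.     0.     0.0015]
```

Emit:
drive_tool:
  deltas:
    - [0, 0.0001, 0, 0, -1]
    - [0, 0.0002, 0, 0, -1]
    - [0, 0.0003, 0, 0, -1]
    - [0, 0.0004, 0, 0, -1]
    - [0, 0.0005, 0, 0, -1]
    - [0, 0.0006, 0, 0, -1]
    - [0, 0.0007, 0, 0, -1]
    - [0, 0.0008, 0, 0, -1]
    - [0, 0.0008, 0, 0, -1]
    - [0, 0.0008, 0, 0, -1]

```text
t: 20.3
eef_pos: [0.5783, -0.0372, 0.0288]
tool_rot: [-179.7, -0.0, 87.3]
wrist_force: [-10.0, -0.8, 2.5]
opening: 0.0153
grip_force: 55.0
```

```bash
python3 avg.py 14
```

```text
21.0 [-9.69960e+00 -1.36500e-01  1.87270e+00 -6.32000e-02  1.80070e+00
 -4.92000e-02  5.78300e-01 -3.73000e-02  2.88000e-02  8.73439e+01] 
 std [0.5638 0.3848 0.7183 0.0325 0.0292 0.0267 0.     0.     0.     0.0015]
```

Emit:
drive_tool:
  deltas:
    - [0, 0.0001, 0, 0, -1]
    - [0, 0.0002, 0, 0, -1]
    - [0, 0.0002, 0, 0, -1]
    - [0, 0.0002, 0, 0, -1]
    - [0, 0.0002, 0, 0, -1]
    - [0, 0.0002, 0, 0, -1]
    - [0, 0.0002, 0, 0, -1]
    - [0, 0.0002, 0, 0, -1]
    - [0, 0.0002, 0, 0, -1]
    - [0, 0.0002, 0, 0, -1]

```text
t: 22.0
eef_pos: [0.5783, -0.0373, 0.0288]
tool_rot: [-179.6, -0.0, 87.3]
wrist_force: [-9.5, 0.0, 1.7]
opening: 0.0154
grip_force: 55.0
```

```bash
python3 avg.py 8
```

```text
22.4 [-9.80750e+00 -2.24000e-01  1.66050e+00 -6.63000e-02  1.85530e+00
 -6.66000e-02  5.78300e-01 -3.72000e-02  2.88000e-02  8.73464e+01] 
 std [0.7026 0.2878 0.4967 0.0403 0.027  0.039  0.     0.     0.     0.0018]
```

Emit:
drive_tool:
  deltas:
    - [0, -0.0004, 0, 0, -1]
    - [0, -0.0008, 0, 0, -1]
    - [0, -0.0012, 0.0001, 0, -1]
    - [0, -0.0016, 0.0002, 0, -1]
    - [0, -0.002, 0.0003, 0, -1]
    - [0, -0.0022, 0.0004, 0, -1]
    - [0, -0.0024, 0.0004, 0, -1]
    - [0, -0.0025, 0.0004, 0, -1]
    - [0, -0.0025, 0.0004, 0, -1]
    - [0, -0.0025, 0.0004, 0, -1]

```text
t: 23.4
eef_pos: [0.5782, -0.0374, 0.0293]
tool_rot: [-180.0, -0.0, 87.3]
wrist_force: [-4.7, 1.9, -2.3]
opening: 0.0158
grip_force: 55.0
```

```bash
python3 avg.py 6; python3 st.py
```

```text
23.7 [-4.92990e+00  2.48200e-01 -2.79260e+00  1.03100e-01  9.24500e-01
 -5.23000e-02  5.78200e-01 -3.74000e-02  2.93000e-02  8.73254e+01] 
 std [0.3648 0.3092 0.4809 0.0361 0.0155 0.0337 0.     0.     0.     0.0012]
[ 0.5783 -0.0374  0.0293] [-1.7997e+02 -1.0000e-02  8.7320e+01] [-4.89  0.53 -2.5 ] [ 0.171  0.913 -0.011] 0.015622798158980239
```

Emit:
drive_tool:
  deltas:
    - [0, -0.0002, 0, 0, -1]
    - [0, -0.0004, 0, 0, -1]
    - [0, -0.0006, 0, 0, -1]
    - [0, -0.0008, 0.0001, 0, -1]
    - [0, -0.001, 0.0002, 0, -1]
    - [0, -0.0012, 0.0003, 0, -1]
    - [0, -0.0014, 0.0004, 0, -1]
    - [0, -0.0014, 0.0005, 0, -1]
    - [0, -0.0014, 0.0005, 0, -1]
    - [0, -0.0014, 0.0005, 0, -1]

```text
t: 24.7
eef_pos: [0.5779, -0.0377, 0.0293]
tool_rot: [179.9, 0.0, 87.3]
wrist_force: [-0.8, -0.6, -1.0]
opening: 0.0154
grip_force: 55.0
```

```bash
python3 avg.py 6
```

```text
25.0 [-1.36000e-02  3.95600e-01 -1.64220e+00 -2.62000e-02 -8.32000e-02
 -2.10000e-03  5.77500e-01 -3.75000e-02  2.91000e-02  8.73265e+01] 
 std [6.048e-01 3.928e-01 5.592e-01 2.900e-02 2.510e-02 1.930e-02 2.000e-04
 1.000e-04 1.000e-04 1.500e-03]
```

Emit:
drive_tool:
  deltas:
    - [0, 0.0002, 0.0002, 0, -1]
    - [0, 0.0004, 0.0003, 0, -1]
    - [0, 0.0006, 0.0004, 0, -1]
    - [0, 0.0006, 0.0005, 0, -1]
    - [0, 0.0006, 0.0005, 0, -1]
    - [0, 0.0006, 0.0005, 0, -0.2]
    - [0, 0.0006, 0.0005, 0, -0.2]
    - [0, 0.0006, 0.0005, 0, -0.2]
    - [0, 0.0006, 0.0005, 0, -0.2]
    - [0, 0.0006, 0.0005, 0, -0.2]

```text
t: 26.0
eef_pos: [0.5777, -0.0374, 0.0284]
tool_rot: [180.0, 0.0, 87.3]
wrist_force: [0.1, -0.6, 0.3]
opening: 0.0367
grip_force: 0.0
```

```bash
python3 st.py
```

```text
[ 0.5777 -0.0374  0.0284] [179.99   0.    87.32] [ 0.13 -0.58  0.3 ] [-0.022 -0.059 -0.013] 0.03667291267528919
```

Emit:
drive_tool:
  deltas:
    - [0, 0, -0.01, 0, -0.2]
    - [0, 0, -0.025, 0, -0.2]
    - [0, 0, -0.045, 0, -0.2]
    - [0, 0, -0.07, 0, -0.2]
    - [0, 0, -0.1, 0, -0.2]
    - [0, 0, -0.13, 0, -0.2]
    - [0, 0, -0.16, 0, -0.2]
    - [0, -0.04, -0.18, 0, -0.2]
    - [0, -0.05, -0.18, 0, -0.2]
    - [0, -0.05, -0.18, 0, -0.2]

```text
t: 27.0
eef_pos: [0.5274, -0.035, 0.2098]
tool_rot: [179.9, 0.0, 87.3]
wrist_force: [0.9, 0.4, 0.5]
opening: 0.0366
grip_force: 0.0
```

```bash
python3 st.py; python3 - <<'E'
from h import *
d=cam('wrist'); np.savez('w7.npz',**{k:d[k] for k in ['img','z_map','mtx','k1','M']}); cv2.imwrite('pics/w7.png',cv2.resize(d['img'],(768,576)))
Q=cloud(d).reshape(-1,3)
s=Q[(abs(Q[:,2]-.052)<.003)&(abs(Q[:,0]-.578)<.03)]
print('stick',cv2.minAreaRect(s[:,:2].astype(np.float32)*1000),np.median(s[:,2]))
w=Q[(abs(Q[:,2]-.0205)<.0012)&(Q[:,0]>.634)&(Q[:,0]<.655)&(Q[:,1]>-.13)&(Q[:,1]<.055)]
for it in range(4):
    c=np.polyfit(w[:,1],w[:,0],1); r=w[:,0]-np.polyval(c,w[:,1]); w=w[abs(r)<max(2*r.std(),.0015)]
print('head',len(w),np.degrees(np.arctan(c[0])),np.polyval(c,-.037))
t=Q[(abs(Q[:,2]-.0253)<.0018)&(Q[:,0]>.58)&(Q[:,0]<.645)]
e=np.radians(-2.68); gx=t[:,0]*np.cos(e)+t[:,1]*np.sin(e)
for a in np.arange(-.14,.06,.01):
    k=(t[:,1]>a)&(t[:,1]<a+.01)
    if k.sum()>20: print(a.round(3),np.percentile(gx[k],[2,98]).round(4))
E
```

```text
[ 0.5274 -0.035   0.2098] [1.7986e+02 3.0000e-02 8.7310e+01] [0.94 0.44 0.47] [-0.038 -0.035  0.049] 0.0366330013941205
stick ((579.5345458984375, -21.878128051757812), (154.3348388671875, 16.53135871887207), 87.15861511230469) 0.052131013771222395
head 482 2.4810183028472004 0.6403976185003765
-0.14 [0.6089 0.6375]
-0.13 [0.603  0.6371]
-0.12 [0.5958 0.6375]
-0.11 [0.5937 0.6373]
-0.1 [0.5943 0.6382]
-0.09 [0.594  0.6374]
-0.08 [0.5942 0.6361]
-0.07 [0.5942 0.6379]
-0.06 [0.5947 0.6371]
-0.05 [0.5939 0.6364]
-0.04 [0.5939 0.637 ]
-0.03 [0.5941 0.6365]
-0.02 [0.5951 0.6377]
-0.01 [0.5935 0.6369]
0.0 [0.5939 0.6379]
0.01 [0.5936 0.6367]
0.02 [0.5939 0.6367]
0.03 [0.5938 0.6359]
0.04 [0.594  0.6368]
```

View pics/w7.png

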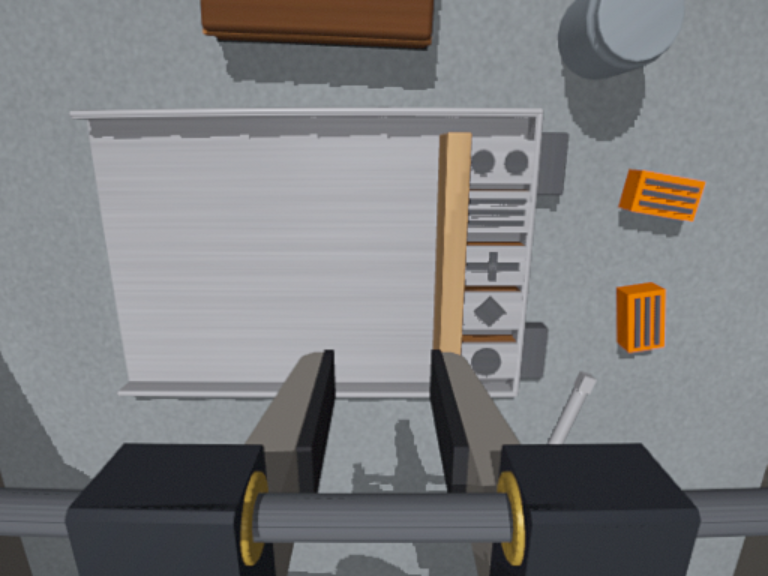

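The last view shows all five blocks square against the head at x≈530. The stick is upright close behind them at (455,250), with its top at 52 mm, so it stands on the galley floor. The other things are untouched.

```bash
python3 -c "
from station import hand_in; print(hand_in())"
```

```text
the job is handed in; nothing more can be done
None
```

I handed the job in at about 27 s of the 58 s allowed: all five blocks look square against the head, and the stick stands on edge on the galley floor within about 1 mm of the row. I pressed for over half a second at 9.7 N measured at the wrist, which includes some floor drag, so I put the row's share near 9 N, spread nearly evenly as judged from wrist torque rather than measured block by block.

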